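# Prop the supplies bin open and get the board wiper out

## Task

Get the yellow board wiper out of the blue supplies bin: first move the power strip off the lid and set it flat, right way up, on the bare table, then lift the lid and let it rest on its stay in the high (second) notch, so that it stands wide open by itself. With the lid left propped, take the wiper out and set it felt down on the middle of the black notebook, lying lengthwise along it. Set both things down without dropping them, and leave the apple, the roll of tape and the tub of pins where they are.

Things in the scene. Friction and masses are not known exactly. Their poses are not given: they have to be found in the camera images.
- bin: Blue supplies bin, fixed: 180 (x) x 250 (y) x 64 mm high, walls and floor 5 mm. Origin: centre of its underside; x runs from its front (handle) to its hinge side, z up. Its grey lid is 8 mm thick (top 72 mm above the table when shut), hinged along the far (+x) edge. A dark stepped bracket and the stay, a thin 120 mm rod hung from the lid, stand up to 19 mm outside the -y wall.
- lid (a joint): Lid angle: 0 shut, grows as the front edge rises, stop at 1.5. It (0.3 kg) falls shut unless the stay holds it. On lifting, the stay's foot slides back along the bracket by its own weight and drops behind the first step at about 0.9 (low notch, lid rests at 0.8) and the second at about 1.38 (high notch, lid rests at 1.3). Raise it to about 1.46 and let it down to seat the stay.
- lid_handle (a point): Middle of the lid's handle: round black bar, 12 mm thick, 120 mm long, parallel to the hinge, 40 mm out from the lid's front edge, 220 mm from the hinge line; 68 mm above the table when shut, 0.28 m when propped. Pinch it from above; it can turn between the fingers.
- lid_hinge (a point): Middle of the lid's hinge line, 90 mm behind the bin's centre (+x of the bin), 72 mm above the table; the line runs along the bin's y.
- stay_foot (a point): Red foot of the stay (8 mm roller), on the bracket on the bin's -y side, 135 mm from the bin's middle. 52 mm above the table with the lid shut, about 46 mm in the low notch and about 40 mm in the high notch.
- strip: White power strip (a short cable stub at one end), 56 (x) x 223 (y) x 47 mm, 0.35 kg, lying across the lid. Origin: centre of its underside, near its balance point; long axis y, z up when it lies right way up. Sides are about 50 to 54 mm apart, good for a grip across x. The table top it goes to (z = 0) spans x from 0.39 m and y from -0.38 to 0.29 m; a 3 mm green mat covers it beyond x = 0.65.
- wiper: Yellow board wiper, 122 (x) x 50 (y) x 50 mm, 0.12 kg, felt down on the bin's floor (5 mm above the table). Origin: centre of its underside; x lengthwise, z up. The lower 22 mm are the full width, above it is a grip ridge 100 long x 28 mm wide up to 50 mm, to be pinched across y.
- pin_tub: Clear round tub of push pins, 55 mm across, 30 mm high, standing loose in the bin beside the wiper; not to be disturbed. Origin: centre of its underside.
- notebook: Black notebook lying shut and fixed on the table, 208 (x) x 146 (y) mm, its top 12 mm above the table. Origin: centre of its underside; x is its long edge.
- apple: Pale yellow apple, 61 mm across and 71 mm high, standing loose at a front corner of the table; not to be disturbed. Origin: centre of its underside.
- tape_roll: Roll of brown tape, 96 mm across and 48 mm high, lying loose at a front corner of the table; not to be disturbed. Origin: centre of its underside.

How it is judged:
By the outcome, as a careful person would: the job done as asked, in the order asked, and still so for the second after the job is handed in, with the robot touching nothing.
It also fails if it takes over 72 s, if anything falls off the work surface, if the arm or the gripper's body presses on something with over 40 N, if the wrist force passes 120 N, or if a joint passes its speed limit or range.

## Robot

A 7-joint arm with a two-finger parallel gripper is mounted at the origin on a cart in front of the work surface, level with it; the furniture and walls round the work are solid. World frame = base frame: x ahead of the robot, y to its left, z up, the work surface at z = 0. Lengths are in m, angles in rad, forces in N, time in s.
With the tool pointing down it reaches from about 0.4 to 0.925 m from the base axis. Payload 5.6 kg.
Tool frame: the origin (TCP) lies between the finger pads; the fingertips stand 8 mm ahead of it and the grasp point (between the pads) lies 11 mm behind it; z points along the fingers, y is the line along which they close (so a half turn about z gives the same grasp; the last joint's range is limited). The gripper opens to 85 mm and grips with 20 to 120 N. Pads are 22 mm wide; open, the fingers measure 114 mm over their backs; the gripper's body (76 mm by 85 mm) begins 54 mm behind the grasp point. The pads swing forward as they close: fully open they stand 13 mm farther back than shut.
Start: joints at [1.14, 0.468, -0.012, 1.603, 0.006, 1.071, -0.056], TCP at [0.246, -0.602, 0.239] pointing down, gripper open.
Joint ranges: [-2.53, 2.53], [-0.31, 2.02], [-1.57, 1.55], [0.28, 2.44], [-1.29, 4.43], [0.15, 1.84], [-2.92, 2.92]. Speed limits (rad/s): [2.57, 2.57, 3.14, 3.14, 3.14, 3.14, 3.14].

## Interface

Orientations are given as a unit quaternion [w, x, y, z].
In Python, from plant import robot gives the robot as it stands.
- The arm moves only by the tool carry_out, never from a script. Its argument "deltas" is a list of rows, each an object of numbers: "dx", "dy", "dz": the shift along the tool's x, y, z in units of 50 mm (1.0 is 50 mm); "yaw": the turn about the tool's z in units of 5 degrees (1.0 is 5 degrees); "gripper": the gripper command: -1 is shut, 1 is fully open, values between are in proportion. A call has 1 to 20 rows; each row is the pose to reach, as a shift and turn from the pose commanded when the call began, along the tool's axes at that moment; what a row does not reach only later rows make up. A row lasts 1/8 s, in which the tool goes at most 62.5 mm and 10.7 degrees, less where a joint would pass 70% of its speed; a pose out of reach is approached as far as the arm can. A call with a gripper value outside its range is refused whole. The fingers move at their own pace and stop on an object; the grip force is fixed at half the most. Time passes only in rows, so rows that repeat a pose let the fingers close. It gives the time, the measured TCP pose, the force, the opening and the grip force at its end, in the units of the state.
- robot.sense(): the state, without advancing time (a new reading comes with each control period).
- robot.grab_frame(name): name is "scene" or "top" or "wrist"; returns a dict with "img" (400x640x3 uint8, red, green, blue), "fx", "fy", "cx", "cy" (pixels), "extrinsics" (4x4, takes a point from world to camera coordinates). Camera axes: x right, y down, z forward; pixel columns grow to the right and rows downward; lengths in m; the calibration is good to about 2 mm. The wrist camera is an equidistant fisheye: a pixel r from the principal point sees the ray r / f radians off the axis. A picture is of the moment at which its call begins. There is no depth.
- robot.job_done(): hands the job in; it is judged then, once.
The state is a dict: "time": time; "q": joint angles; "joint_velocities": joint speeds; "joint_torque": joint torques, N m; "tcp_pos": TCP position; "tool_rot": TCP orientation; "ft_force": force on the tool from outside, world axes, zero at the start; "moment": the same for the moment, N m; "gripper_width": finger opening in m; "grip_force": force on a finger pad.
Only numpy, scipy, OpenCV 4.12 (cv2) and the standard library are available. Lean on these libraries where they do the work, as an engineer would, in place of code of your own. Each camera call takes 0.05 s, during which the arm holds its last target. There are 200 camera calls.

## Working session

There is one attempt and no reset: what is moved stays moved. The work goes in short steps, Python scripts to look and compute and a tool call to move; the robot and the scene stay as the last step left them, time stands still between calls to the robot, and variables do not carry over. Pictures are saved under pics/ and viewed, at most 10 in all, crops included, and the job is handed in when it is done.

Besides the shell and the picture viewer there is one more tool, called after "Emit:" in YAML: its name, and indented under it one key for each argument. carry_out: Moves the arm, as the interface text tells. Its arguments: {"type":"object","properties":{"deltas":{"type":"array"}},"required":["deltas"]}

```bash
mkdir -p pics; ls
python3 - <<'E'
from plant import robot
import cv2
s=robot.sense(); print({k:s[k] for k in('time','tcp_pos','tool_rot','gripper_width','ft_force')})
for n in('scene','top'):
    f=robot.grab_frame(n); cv2.imwrite(f'pics/{n}0.png',f['img'][:,:,::-1]); print(n,f['fx'],f['fy'],f['cx'],f['cy'],f['extrinsics'])
E
```

```text
pics
{'time': 0.0, 'tcp_pos': array([ 0.24554525, -0.60121592,  0.2383278 ]), 'tool_rot': array([-8.87530467e-04,  9.81262899e-01,  1.92671436e-01, -2.30024301e-04]), 'gripper_width': 0.08527304985965115, 'ft_force': array([ 0.12581394, -0.59251352, -0.18680815])}
scene 376.36579881844074 376.36579881844074 312.03394916170436 199.5867199157194 [[ 0.56796943 -0.82302064 -0.0069105  -0.38332827]
 [-0.32420391 -0.2160011  -0.92099693  0.24880768]
 [ 0.75650681  0.52533851 -0.38950853  0.45402306]
 [ 0.          0.          0.          1.        ]]
top 421.22230269496214 421.22230269496214 325.763088336534 204.99820096922056 [[-0.00397911 -0.99986743 -0.01578892 -0.0392652 ]
 [-0.98686045  0.00647673 -0.16144502  0.60468856]
 [ 0.16152588  0.01493906 -0.9867554   1.15933267]
 [ 0.          0.          0.          1.        ]]
```

View pics/scene0.png

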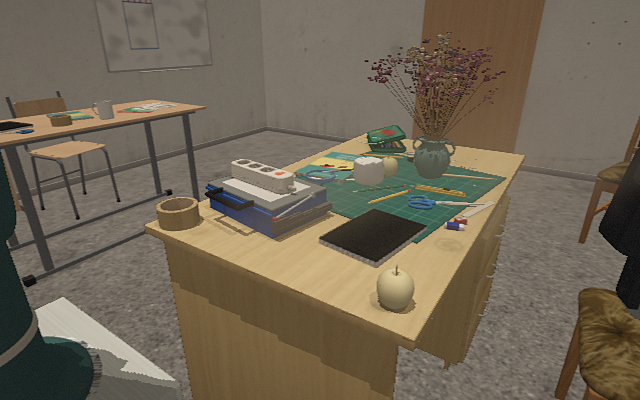

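View pics/top0.png

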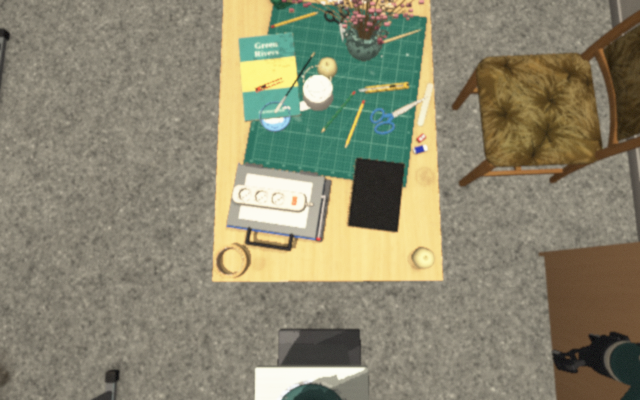

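The scene view shows the strip across the lid, with the notebook to its right. The top view shows:
- strip at about (270,198), cable end at (310,204)
- lid corners at about (240,165), (328,178), (318,240) and (229,228)
- handle from (248,240) to (292,248)
- notebook corners at about (357,158) to (398,230)
- apple at (423,258), tape at (233,260)
- bare table in front at columns 300–405, rows 240–280

```bash
cat > h.py <<'E'
import numpy as np, cv2
from scipy.spatial.transform import Rotation as R
from plant import robot
def ray(f,u,v):
    E=f['extrinsics']; d=np.array([(u-f['cx'])/f['fx'],(v-f['cy'])/f['fy'],1.])
    if f.get('fish'):
        a=np.array([u-f['cx'],v-f['cy']])/f['fx']; r=np.linalg.norm(a)+1e-9
        d=np.array([*(a/r*np.sin(r)),np.cos(r)])
    return -E[:3,:3].T@E[:3,3], E[:3,:3].T@d
def onplane(f,p,z):
    o,d=ray(f,*p); return o+d*(z-o[2])/d[2]
def proj(f,P):
    c=f['extrinsics'][:3]@np.append(P,1.)
    if f.get('fish'):
        r=np.arctan2(np.hypot(c[0],c[1]),c[2]); n=np.hypot(c[0],c[1])+1e-9
        return np.array([f['cx']+f['fx']*r*c[0]/n,f['cy']+f['fy']*r*c[1]/n])
    return np.array([f['cx']+f['fx']*c[0]/c[2],f['cy']+f['fy']*c[1]/c[2]])
def grab(n):
    f=robot.grab_frame(n); f['fish']=n=='wrist'; return f
def biggest(m):
    cs,_=cv2.findContours(m.astype(np.uint8),cv2.RETR_EXTERNAL,cv2.CHAIN_APPROX_NONE)
    return max(cs,key=cv2.contourArea)
def rect(f,c,z):
    P=np.array([onplane(f,q[0],z)[:2] for q in c],np.float32)
    (cx,cy),(w,h),a=cv2.minAreaRect(P)
    b=cv2.boxPoints(((cx,cy),(w,h),a)); e=[b[1]-b[0],b[2]-b[1]]; l=max(e,key=np.linalg.norm)
    return np.round([cx,cy,w,h,(np.degrees(np.arctan2(l[1],l[0]))+180)%180],4)
def togo(P,yaw=None):
    """shift to world TCP P in tool axes, units of 50 mm; yaw = world angle of the finger line"""
    s=robot.sense(); q=s['tool_rot']; T=R.from_quat([q[1],q[2],q[3],q[0]]).as_matrix()
    d=T.T@(np.array(P)-s['tcp_pos'])/0.05; out=[np.round(d,2)]
    if yaw is not None:
        a=np.degrees(np.arctan2(T[1,1],T[0,1])); out.append(round(-((yaw-a+90)%180-90)/5,2))
    return out
E
python3 - <<'E'
from h import *
f=grab('top'); I=f['img'].astype(int); mx=I.max(2); mn=I.min(2)
def win(m,x0,x1,y0,y1):
    o=np.zeros(m.shape,bool); o[y0:y1,x0:x1]=m[y0:y1,x0:x1]; return o
nb=biggest(win(mx<60,340,410,150,240)); print('notebook',rect(f,nb,.012))
hd=biggest(win(mx<60,240,300,225,255)); print('handle',rect(f,hd,.068), cv2.boundingRect(hd))
g=cv2.cvtColor(f['img'],cv2.COLOR_RGB2HSV)
ap=biggest(win(mn<1000,0,1,0,2))if 0 else None
for n,p,z in[('lid NL',(229,228),.072),('lid FL',(240,165),.072),('lid FR',(328,178),.072),('lid NR',(318,240),.072),('apple',(423,258),.035),('tape',(233,260),.048),('stripL',(234,193),.119),('stripR',(306,205),.119),('stripmid',(269,198),.119)]:
    print(n,onplane(f,p,z).round(3))
c=f['img'][140:290,205:450]; cv2.imwrite('pics/topcrop.png',cv2.resize(c,None,fx=3.2,fy=3.2,interpolation=cv2.INTER_CUBIC)[:,:,::-1])
E
```

```text
notebook [ 6.435000e-01 -1.918000e-01  1.425000e-01  2.030000e-01  1.722058e+02]
handle [4.91600e-01 1.17700e-01 1.21400e-01 1.54000e-02 8.57313e+01] (247, 240, 44, 9)
lid NL [0.537 0.228 0.072]
lid FL [0.718 0.203 0.072]
lid FR [ 0.678 -0.049  0.072]
lid NR [ 0.502 -0.021  0.072]
apple [ 0.453 -0.317  0.035]
tape [0.449 0.22  0.048]
stripL [0.628 0.206 0.119]
stripR [0.593 0.01  0.119]
stripmid [0.613 0.11  0.119]
```

View pics/topcrop.png

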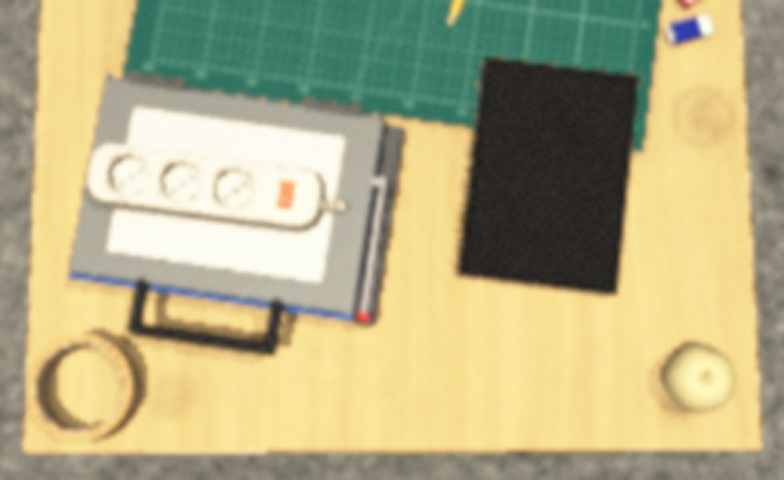

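```bash
python3 -c "
from h import *
print(togo([.612,.105,.26],-9))"
```

```text
[array([ 12.13, -10.31,  -0.42]), np.float64(-11.76)]
```

Emit:
carry_out:
  deltas:
    - {"dx": 6, "dy": -5.1, "dz": -0.4, "yaw": -6}
    - {"dx": 12.1, "dy": -10.3, "dz": -0.4, "yaw": -11.8}
    - {"dx": 12.1, "dy": -10.3, "dz": -0.4, "yaw": -11.8}
    - {"dx": 12.1, "dy": -10.3, "dz": -0.4, "yaw": -11.8}
    - {"dx": 12.1, "dy": -10.3, "dz": -0.4, "yaw": -11.8}
    - {"dx": 12.1, "dy": -10.3, "dz": -0.4, "yaw": -11.8}
    - {"dx": 12.1, "dy": -10.3, "dz": -0.4, "yaw": -11.8}
    - {"dx": 12.1, "dy": -10.3, "dz": -0.4, "yaw": -11.8}
    - {"dx": 12.1, "dy": -10.3, "dz": -0.4, "yaw": -11.8}
    - {"dx": 12.1, "dy": -10.3, "dz": -0.4, "yaw": -11.8}
    - {"dx": 12.1, "dy": -10.3, "dz": -0.4, "yaw": -11.8}
    - {"dx": 12.1, "dy": -10.3, "dz": -0.4, "yaw": -11.8}
    - {"dx": 12.1, "dy": -10.3, "dz": -0.4, "yaw": -11.8}
    - {"dx": 12.1, "dy": -10.3, "dz": -0.4, "yaw": -11.8}
    - {"dx": 12.1, "dy": -10.3, "dz": -0.4, "yaw": -11.8}
    - {"dx": 12.1, "dy": -10.3, "dz": -0.4, "yaw": -11.8}

```text
$.deltas[0]: bad value
```

Run:
```python
from h import *
f=grab('wrist'); cv2.imwrite('pics/w1.png',f['img'][:,:,::-1]); print(f['fx'],f['cx'],f['cy'],f['extrinsics'])
print(proj(f,[.612,.105,.119]), robot.sense()['tcp_pos'],togo([.612,.105,.26],-9))
```

```text
309.70691628693146 323.3255432054318 201.2252638382793 [[ 0.37793153 -0.9258297  -0.00266846 -0.64945967]
 [-0.89424821 -0.36578308  0.25792027 -0.0337268 ]
 [-0.23976633 -0.09508993 -0.96616252  0.37945293]
 [ 0.          0.          0.          1.        ]]
[  30.69512283 -132.84373947] [ 0.24563627 -0.6014351   0.23868429] [array([ 12.13, -10.31,  -0.42]), np.float64(-11.76)]
```

View pics/w1.png

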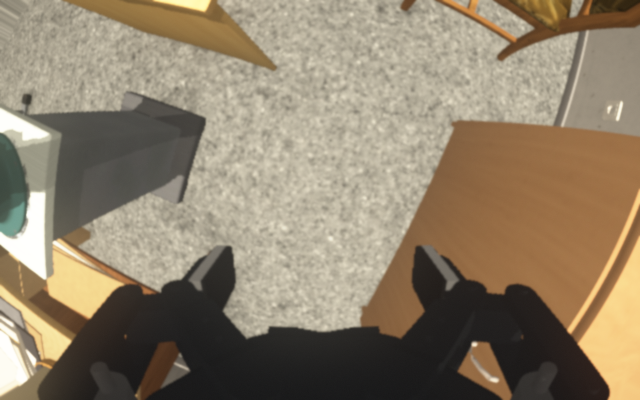

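The move was refused, probably because a row needs every key. The picture shows the start pose over the floor, with the fingertips at about (215,265) and (430,265).

Emit:
carry_out:
  deltas:
    - {"dx": 6, "dy": -5.1, "dz": -0.4, "yaw": -6, "gripper": 1}
    - {"dx": 12.1, "dy": -10.3, "dz": -0.4, "yaw": -11.8, "gripper": 1}
    - {"dx": 12.1, "dy": -10.3, "dz": -0.4, "yaw": -11.8, "gripper": 1}
    - {"dx": 12.1, "dy": -10.3, "dz": -0.4, "yaw": -11.8, "gripper": 1}
    - {"dx": 12.1, "dy": -10.3, "dz": -0.4, "yaw": -11.8, "gripper": 1}
    - {"dx": 12.1, "dy": -10.3, "dz": -0.4, "yaw": -11.8, "gripper": 1}
    - {"dx": 12.1, "dy": -10.3, "dz": -0.4, "yaw": -11.8, "gripper": 1}
    - {"dx": 12.1, "dy": -10.3, "dz": -0.4, "yaw": -11.8, "gripper": 1}
    - {"dx": 12.1, "dy": -10.3, "dz": -0.4, "yaw": -11.8, "gripper": 1}
    - {"dx": 12.1, "dy": -10.3, "dz": -0.4, "yaw": -11.8, "gripper": 1}
    - {"dx": 12.1, "dy": -10.3, "dz": -0.4, "yaw": -11.8, "gripper": 1}
    - {"dx": 12.1, "dy": -10.3, "dz": -0.4, "yaw": -11.8, "gripper": 1}
    - {"dx": 12.1, "dy": -10.3, "dz": -0.4, "yaw": -11.8, "gripper": 1}
    - {"dx": 12.1, "dy": -10.3, "dz": -0.4, "yaw": -11.8, "gripper": 1}
    - {"dx": 12.1, "dy": -10.3, "dz": -0.4, "yaw": -11.8, "gripper": 1}
    - {"dx": 12.1, "dy": -10.3, "dz": -0.4, "yaw": -11.8, "gripper": 1}

```text
time: 2.2
tcp_pos: [0.6109, 0.1018, 0.2591]
tool_rot: [0.0, 0.76, 0.65, -0.001]
ft_force: [0.5, -0.2, -0.7]
gripper_width: 0.0854
grip_force: 0.0
```

Run:
```python
from h import *
f=grab('wrist'); cv2.imwrite('pics/w2.png',f['img'][:,:,::-1]); np.savez('pics/w2.npz',**f)
print(proj(f,[.612,.105,.119]),proj(f,[.612,.105,.26]), togo([.612,.105,.26],-9))
```

```text
[323.68879007 188.40784718] [323.73624207 253.3302241 ] [array([ 0.06,  0.01, -0.01]), np.float64(0.01)]
```

View pics/w2.png

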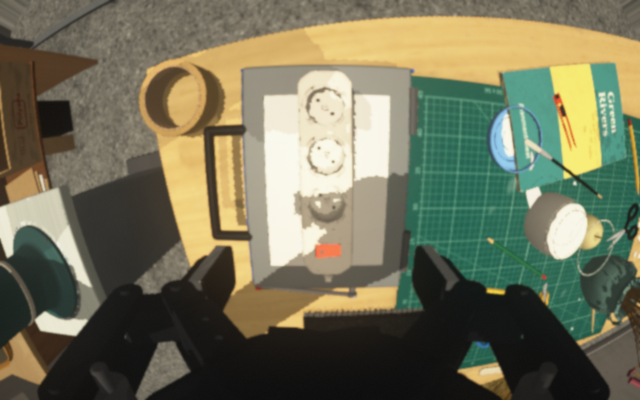

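The wrist view shows the strip in columns 300–352 and rows 70–275, parallel to the tool axes. The handle bar is at column ~211, rows 128–237. The lid corners are at about (243,68), (411,68), (405,289) and (255,289).

Run:
```python
from h import *
z=np.load('pics/w2.npz'); f={k:z[k] for k in z}; f={k:(v.item() if v.ndim==0 else v) for k,v in f.items()}
for n,p,z in[('L',(299.5,170),.112),('R',(352.5,170),.112),('far',(325,70),.112),('near',(326,275),.112),('h1',(211,130),.068),('h2',(217,237),.068),('c1',(243,68),.072),('c2',(411,68),.072),('c3',(405,289),.072),('c4',(255,289),.072)]:
    print(n,onplane(f,p,z).round(4))
```

```text
L [0.5924 0.1242 0.112 ]
R [0.6408 0.1166 0.112 ]
far [0.6299 0.2112 0.112 ]
near [0.6    0.0133 0.112 ]
h1 [0.499  0.1782 0.068 ]
h2 [0.4771 0.056  0.068 ]
c1 [0.5472 0.2363 0.072 ]
c2 [0.7212 0.2095 0.072 ]
c3 [ 0.6898 -0.0454  0.072 ]
c4 [ 0.5081 -0.016   0.072 ]
```

```bash
python3 -c "
from h import *
print(togo([.6152,.111,.095],-8.8))"
```

```text
[array([0.2 , 0.05, 3.29]), np.float64(-0.03)]
```

Emit:
carry_out:
  deltas:
    - {"dx": 0.2, "dy": 0.05, "dz": 1, "yaw": 0, "gripper": 1}
    - {"dx": 0.2, "dy": 0.05, "dz": 2, "yaw": 0, "gripper": 1}
    - {"dx": 0.2, "dy": 0.05, "dz": 2.8, "yaw": 0, "gripper": 1}
    - {"dx": 0.2, "dy": 0.05, "dz": 3.28, "yaw": 0, "gripper": 1}
    - {"dx": 0.2, "dy": 0.05, "dz": 3.28, "yaw": 0, "gripper": 1}
    - {"dx": 0.2, "dy": 0.05, "dz": 3.28, "yaw": 0, "gripper": -1}
    - {"dx": 0.2, "dy": 0.05, "dz": 3.28, "yaw": 0, "gripper": -1}
    - {"dx": 0.2, "dy": 0.05, "dz": 3.28, "yaw": 0, "gripper": -1}
    - {"dx": 0.2, "dy": 0.05, "dz": 3.28, "yaw": 0, "gripper": -1}
    - {"dx": 0.2, "dy": 0.05, "dz": 3.28, "yaw": 0, "gripper": -1}
    - {"dx": 0.2, "dy": 0.05, "dz": 3.28, "yaw": 0, "gripper": -1}

```text
time: 3.62
tcp_pos: [0.6158, 0.1132, 0.0979]
tool_rot: [0.001, 0.759, 0.651, 0.001]
ft_force: [-3.2, -1.6, 9.2]
gripper_width: 0.0493
grip_force: 60.5
```

Emit:
carry_out:
  deltas:
    - {"dx": 0, "dy": 0, "dz": -0.3, "yaw": 0, "gripper": -1}
    - {"dx": 0, "dy": 0, "dz": -0.7, "yaw": 0, "gripper": -1}
    - {"dx": 0, "dy": 0, "dz": -1.2, "yaw": 0, "gripper": -1}
    - {"dx": 0, "dy": 0, "dz": -1.7, "yaw": 0, "gripper": -1}
    - {"dx": 0, "dy": 0, "dz": -1.7, "yaw": 0, "gripper": -1}

```text
time: 4.25
tcp_pos: [0.6168, 0.1138, 0.1835]
tool_rot: [0.001, 0.759, 0.651, 0.002]
ft_force: [1.0, 0.1, -2.7]
gripper_width: 0.0492
grip_force: 62.5
```

```bash
python3 -c "
from h import *
print(togo([.452,-.10,.18],0),togo([.452,-.10,.023],0))"
```

```text
[array([-4.73, -2.6 ,  0.05]), np.float64(-1.76)] [array([-4.74, -2.62,  3.19]), np.float64(-1.76)]
```

Emit:
carry_out:
  deltas:
    - {"dx": -1.0, "dy": -0.55, "dz": 0, "yaw": -0.4, "gripper": -1}
    - {"dx": -1.9, "dy": -1.05, "dz": 0, "yaw": -0.7, "gripper": -1}
    - {"dx": -2.8, "dy": -1.55, "dz": 0, "yaw": -1, "gripper": -1}
    - {"dx": -3.7, "dy": -2.05, "dz": 0, "yaw": -1.4, "gripper": -1}
    - {"dx": -4.3, "dy": -2.4, "dz": 0, "yaw": -1.7, "gripper": -1}
    - {"dx": -4.73, "dy": -2.6, "dz": 0, "yaw": -1.7, "gripper": -1}
    - {"dx": -4.73, "dy": -2.6, "dz": 0.8, "yaw": -1.7, "gripper": -1}
    - {"dx": -4.73, "dy": -2.6, "dz": 1.6, "yaw": -1.7, "gripper": -1}
    - {"dx": -4.73, "dy": -2.6, "dz": 2.3, "yaw": -1.7, "gripper": -1}
    - {"dx": -4.73, "dy": -2.6, "dz": 2.75, "yaw": -1.7, "gripper": -1}
    - {"dx": -4.73, "dy": -2.6, "dz": 2.9, "yaw": -1.7, "gripper": -1}
    - {"dx": -4.73, "dy": -2.6, "dz": 2.9, "yaw": -1.7, "gripper": -1}
    - {"dx": -4.73, "dy": -2.6, "dz": 2.9, "yaw": -1.7, "gripper": -1}

```text
time: 5.88
tcp_pos: [0.4512, -0.1007, 0.0361]
tool_rot: [0.001, 0.709, 0.705, 0.0]
ft_force: [-0.4, -0.1, -3.1]
gripper_width: 0.049
grip_force: 63.1
```

Emit:
carry_out:
  deltas:
    - {"dx": 0, "dy": 0, "dz": 0.08, "yaw": 0, "gripper": -1}
    - {"dx": 0, "dy": 0, "dz": 0.14, "yaw": 0, "gripper": -1}
    - {"dx": 0, "dy": 0, "dz": 0.18, "yaw": 0, "gripper": -1}
    - {"dx": 0, "dy": 0, "dz": 0.18, "yaw": 0, "gripper": -1}

```text
time: 6.38
tcp_pos: [0.4505, -0.1006, 0.0262]
tool_rot: [-0.0, 0.709, 0.705, -0.0]
ft_force: [-0.7, -0.0, -2.7]
gripper_width: 0.0493
grip_force: 63.1
```

Emit:
carry_out:
  deltas:
    - {"dx": 0, "dy": 0, "dz": 0.03, "yaw": 0, "gripper": -1}
    - {"dx": 0, "dy": 0, "dz": 0.06, "yaw": 0, "gripper": -1}
    - {"dx": 0, "dy": 0, "dz": 0.06, "yaw": 0, "gripper": -1}

```text
time: 6.75
tcp_pos: [0.4507, -0.1006, 0.0256]
tool_rot: [0.001, 0.709, 0.705, -0.001]
ft_force: [-8.4, 1.7, 29.3]
gripper_width: 0.0493
grip_force: 75.4
```

Emit:
carry_out:
  deltas:
    - {"dx": 0, "dy": 0, "dz": -0.05, "yaw": 0, "gripper": -1}
    - {"dx": 0, "dy": 0, "dz": -0.05, "yaw": 0, "gripper": 0.6}
    - {"dx": 0, "dy": 0, "dz": -0.05, "yaw": 0, "gripper": 0.6}
    - {"dx": 0, "dy": 0, "dz": -0.05, "yaw": 0, "gripper": 0.6}
    - {"dx": 0, "dy": 0, "dz": -0.05, "yaw": 0, "gripper": 0.6}
    - {"dx": 0, "dy": 0, "dz": -0.5, "yaw": 0, "gripper": 0.6}
    - {"dx": 0, "dy": 0, "dz": -1.3, "yaw": 0, "gripper": 0.6}
    - {"dx": 0, "dy": 0, "dz": -2.3, "yaw": 0, "gripper": 0.3}
    - {"dx": 0, "dy": 0, "dz": -3.2, "yaw": 0, "gripper": -0.06}
    - {"dx": 0, "dy": 0, "dz": -3.2, "yaw": 0, "gripper": -0.06}

```text
time: 8.0
tcp_pos: [0.4528, -0.1011, 0.1864]
tool_rot: [0.003, 0.709, 0.705, 0.001]
ft_force: [-0.7, -0.6, -0.6]
gripper_width: 0.0403
grip_force: 0.0
```

Run:
```python
from h import *
print(togo([.488,.117,.17],-9.1),robot.sense()['gripper_width'])
f=grab('top');print(proj(f,[.45,-.1,.047]));cv2.imwrite('pics/t2.png',f['img'][:,:,::-1])
```

```text
[array([4.37, 0.68, 0.32]), np.float64(1.76)] 0.0403333066362974
[346.46189235 259.19739266]
```

Emit:
carry_out:
  deltas:
    - {"dx": 1.1, "dy": 0.17, "dz": 0.1, "yaw": 0.5, "gripper": -0.06}
    - {"dx": 2.2, "dy": 0.34, "dz": 0.2, "yaw": 1, "gripper": -0.06}
    - {"dx": 3.3, "dy": 0.51, "dz": 0.3, "yaw": 1.5, "gripper": -0.06}
    - {"dx": 4.37, "dy": 0.68, "dz": 0.3, "yaw": 1.76, "gripper": -0.06}
    - {"dx": 4.37, "dy": 0.68, "dz": 0.3, "yaw": 1.76, "gripper": -0.06}
    - {"dx": 4.37, "dy": 0.68, "dz": 0.3, "yaw": 1.76, "gripper": -0.06}

```text
time: 8.8
tcp_pos: [0.4846, 0.1171, 0.1668]
tool_rot: [-0.001, 0.761, 0.649, -0.001]
ft_force: [-0.2, -0.5, 0.5]
gripper_width: 0.0401
grip_force: 0.0
```

Run:
```python
from h import *
f=grab('wrist'); np.savez('pics/w3.npz',**f); print(proj(f,[.488,.117,.068]),togo([.488,.117,.057],-9.1))
g=grab('top'); a=f['img']; b=cv2.resize(g['img'][140:290,205:450],(640,392)); b=cv2.copyMakeBorder(b,0,0,0,0,0)
cv2.imwrite('pics/w3.png',np.vstack([a[:,:],b])[:, :, ::-1][:, :] if 0 else np.hstack([cv2.resize(a,(480,300)),cv2.resize(b,(320,300))])[:,:,::-1])
m=(a.max(2)<45); 
for r in range(120,240,10): print(r,[c for c in range(255,400) if m[r,c]][:30])
```

```text
[327.5752384  203.48686718] [array([0.03, 0.06, 2.2 ]), np.float64(-0.01)]
120 []
130 []
140 []
150 []
160 []
170 []
180 []
190 []
200 []
210 []
220 []
230 []
```

View pics/w3.png

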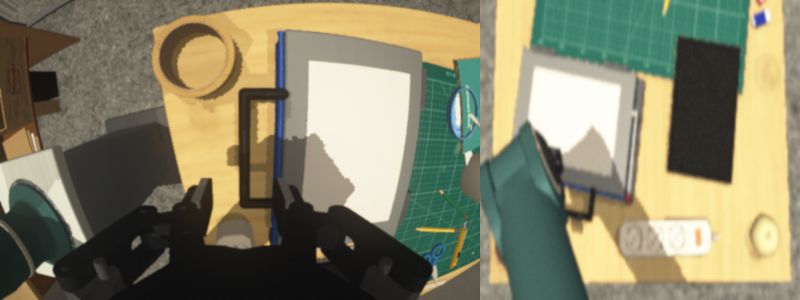

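The strip lies flat and upright on the bare table (right half, about (665,238)). The bar is at column ~328 and row ~196 in full-size wrist pixels, against a prediction of (327.6, 203).

Emit:
carry_out:
  deltas:
    - {"dx": 0, "dy": 0.06, "dz": 0.8, "yaw": 0, "gripper": -0.06}
    - {"dx": 0, "dy": 0.06, "dz": 1.5, "yaw": 0, "gripper": -0.06}
    - {"dx": 0, "dy": 0.06, "dz": 2, "yaw": 0, "gripper": -0.06}
    - {"dx": 0, "dy": 0.06, "dz": 2.2, "yaw": 0, "gripper": -0.06}
    - {"dx": 0, "dy": 0.06, "dz": 2.2, "yaw": 0, "gripper": -0.06}
    - {"dx": 0, "dy": 0.06, "dz": 2.2, "yaw": 0, "gripper": -1}
    - {"dx": 0, "dy": 0.06, "dz": 2.2, "yaw": 0, "gripper": -1}
    - {"dx": 0, "dy": 0.06, "dz": 2.2, "yaw": 0, "gripper": -1}
    - {"dx": 0, "dy": 0.06, "dz": 2.2, "yaw": 0, "gripper": -1}

```text
time: 10.02
tcp_pos: [0.4863, 0.1176, 0.0591]
tool_rot: [-0.001, 0.761, 0.649, -0.002]
ft_force: [-7.7, 0.3, 7.8]
gripper_width: 0.0104
grip_force: 58.5
```

Run:
```python
from h import *
print(togo([.488,.117,.057],-9.1))
H=.2175
for t in np.arange(.12,1.47,.12).tolist()+[1.46,1.28]:
    o=.22*np.cos(t)+.004*np.sin(t); u=.22*np.sin(t)-.004*np.cos(t)
    print(round(t,2),'dy',round((.22-o)/.05,2),'dz',round(-(u+.004)/.05,2))
```

```text
[array([-0.01,  0.04,  0.04]), np.float64(0.01)]
0.12 dy 0.02 dz -0.53
0.24 dy 0.11 dz -1.05
0.36 dy 0.25 dz -1.56
0.48 dy 0.46 dz -2.04
0.6 dy 0.72 dz -2.5
0.72 dy 1.04 dz -2.92
0.84 dy 1.4 dz -3.3
0.96 dy 1.81 dz -3.64
1.08 dy 2.26 dz -3.92
1.2 dy 2.73 dz -4.15
1.32 dy 3.23 dz -4.32
1.44 dy 3.75 dz -4.43
1.46 dy 3.83 dz -4.44
1.28 dy 3.06 dz -4.27
```

Emit:
carry_out:
  deltas:
    - {"dx": 0, "dy": 0.02, "dz": -0.53, "yaw": 0, "gripper": -1}
    - {"dx": 0, "dy": 0.11, "dz": -1.05, "yaw": 0, "gripper": -1}
    - {"dx": 0, "dy": 0.25, "dz": -1.56, "yaw": 0, "gripper": -1}
    - {"dx": 0, "dy": 0.46, "dz": -2.04, "yaw": 0, "gripper": -1}
    - {"dx": 0, "dy": 0.72, "dz": -2.5, "yaw": 0, "gripper": -1}

```text
time: 10.65
tcp_pos: [0.5196, 0.1124, 0.1837]
tool_rot: [-0.002, 0.76, 0.649, -0.004]
ft_force: [-9.9, 2.0, 2.6]
gripper_width: 0.0099
grip_force: 58.4
```

Emit:
carry_out:
  deltas:
    - {"dx": 0, "dy": 0.32, "dz": -0.42, "yaw": 0, "gripper": -1}
    - {"dx": 0, "dy": 0.68, "dz": -0.8, "yaw": 0, "gripper": -1}
    - {"dx": 0, "dy": 1.09, "dz": -1.14, "yaw": 0, "gripper": -1}
    - {"dx": 0, "dy": 1.54, "dz": -1.42, "yaw": 0, "gripper": -1}
    - {"dx": 0, "dy": 2.01, "dz": -1.65, "yaw": 0, "gripper": -1}
    - {"dx": 0, "dy": 2.51, "dz": -1.82, "yaw": 0, "gripper": -1}
    - {"dx": 0, "dy": 2.77, "dz": -1.88, "yaw": 0, "gripper": -1}
    - {"dx": 0, "dy": 3.03, "dz": -1.93, "yaw": 0, "gripper": -1}
    - {"dx": 0, "dy": 3.11, "dz": -1.94, "yaw": 0, "gripper": -1}
    - {"dx": 0, "dy": 3.11, "dz": -1.94, "yaw": 0, "gripper": -1}
    - {"dx": 0, "dy": 3.11, "dz": -1.94, "yaw": 0, "gripper": -1}

```text
time: 12.02
tcp_pos: [0.678, 0.0877, 0.2841]
tool_rot: [0.001, 0.761, 0.649, 0.002]
ft_force: [-2.4, -0.4, 9.5]
gripper_width: 0.0097
grip_force: 63.1
```

Run:
```python
from h import *
f=grab('scene'); I=f['img'].astype(int)
# red foot near bracket
m=(I[:,:,0]>110)&(I[:,:,1]<70)&(I[:,:,2]<80); m[:, :180]=0; m[:,360:]=0; m[:140]=0; m[260:]=0
ys,xs=np.nonzero(m); print(list(zip(xs,ys))[:40])
ex=np.array([np.cos(-.159),np.sin(-.159)]); ey=np.array([-ex[1],ex[0]]); B=np.array([.6166,.0961])
for x in np.arange(-.09,.1,.03): print(round(x,2),proj(f,[*(B+ex*x-ey*.135),.045]).round(0))
cv2.imwrite('pics/s3.png',cv2.resize(f['img'][110:260,180:360],(720,600),interpolation=cv2.INTER_CUBIC)[:,:,::-1])
```

```text
[(np.int64(339), np.int64(167)), (np.int64(340), np.int64(167)), (np.int64(341), np.int64(167)), (np.int64(345), np.int64(167)), (np.int64(304), np.int64(209)), (np.int64(305), np.int64(209)), (np.int64(306), np.int64(209)), (np.int64(304), np.int64(210)), (np.int64(305), np.int64(210)), (np.int64(306), np.int64(210)), (np.int64(307), np.int64(210)), (np.int64(306), np.int64(211)), (np.int64(307), np.int64(211))]
-0.09 [276. 222.]
-0.06 [286. 218.]
-0.03 [296. 213.]
0.0 [306. 209.]
0.03 [314. 205.]
0.06 [323. 202.]
0.09 [331. 198.]
```

View pics/s3.png

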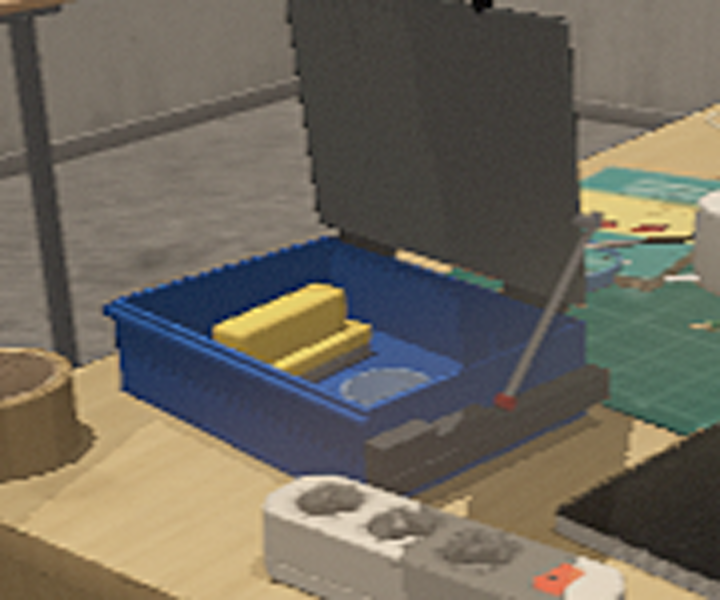

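The scene shows the lid wide open. The red foot is at crop (506,402), which is full-frame (306,210), near the second step of the bracket. The wiper and the tub (crop (385,385)) are visible in the bin. Next I let the lid down onto the stay.

Emit:
carry_out:
  deltas:
    - {"dx": 0, "dy": -0.15, "dz": 0.02, "yaw": 0, "gripper": -1}
    - {"dx": 0, "dy": -0.3, "dz": 0.05, "yaw": 0, "gripper": -1}
    - {"dx": 0, "dy": -0.45, "dz": 0.08, "yaw": 0, "gripper": -1}
    - {"dx": 0, "dy": -0.6, "dz": 0.12, "yaw": 0, "gripper": -1}
    - {"dx": 0, "dy": -0.68, "dz": 0.14, "yaw": 0, "gripper": -1}
    - {"dx": 0, "dy": -0.72, "dz": 0.15, "yaw": 0, "gripper": -1}
    - {"dx": 0, "dy": -0.72, "dz": 0.15, "yaw": 0, "gripper": -1}

```text
time: 12.95
tcp_pos: [0.6437, 0.093, 0.2771]
tool_rot: [0.002, 0.761, 0.649, 0.003]
ft_force: [-0.8, -1.2, 10.6]
gripper_width: 0.0095
grip_force: 63.1
```

Emit:
carry_out:
  deltas:
    - {"dx": 0, "dy": -0.06, "dz": -0.02, "yaw": 0, "gripper": -1}
    - {"dx": 0, "dy": -0.12, "dz": -0.02, "yaw": 0, "gripper": -1}
    - {"dx": 0, "dy": -0.12, "dz": -0.02, "yaw": 0, "gripper": -1}

```text
time: 13.32
tcp_pos: [0.638, 0.094, 0.276]
tool_rot: [0.002, 0.761, 0.649, 0.003]
ft_force: [4.3, 0.8, 5.9]
gripper_width: 0.01
grip_force: 61.8
```

Run:
```python
from h import *
f=grab('scene'); I=f['img'].astype(int)
m=(I[:,:,0]>110)&(I[:,:,1]<70)&(I[:,:,2]<80); m[:, :270]=0; m[:,335:]=0; m[:180]=0; m[260:]=0
ys,xs=np.nonzero(m); print(list(zip(xs.tolist(),ys.tolist())))
```

```text
[(300, 210), (301, 210), (301, 211), (302, 211), (303, 211), (304, 212)]
```

Emit:
carry_out:
  deltas:
    - {"dx": 0, "dy": 0.02, "dz": 0, "yaw": 0, "gripper": -1}
    - {"dx": 0, "dy": 0.02, "dz": 0, "yaw": 0, "gripper": -0.5}
    - {"dx": 0, "dy": 0.02, "dz": 0, "yaw": 0, "gripper": -0.5}
    - {"dx": 0, "dy": 0.02, "dz": 0, "yaw": 0, "gripper": -0.2}
    - {"dx": 0, "dy": 0.02, "dz": 0, "yaw": 0, "gripper": -0.2}
    - {"dx": 0, "dy": 0.02, "dz": 0, "yaw": 0, "gripper": -0.2}

```text
time: 14.12
tcp_pos: [0.637, 0.0935, 0.2736]
tool_rot: [-0.0, 0.761, 0.649, -0.0]
ft_force: [-0.3, 0.2, 0.3]
gripper_width: 0.0343
grip_force: 0.0
```

Run:
```python
from h import *
f=grab('scene'); I=f['img'].astype(int)
m=(I[:,:,0]>110)&(I[:,:,1]<70)&(I[:,:,2]<80); m[:, :270]=0; m[:,335:]=0; m[:180]=0; m[260:]=0
ys,xs=np.nonzero(m); print(list(zip(xs.tolist(),ys.tolist())))
cv2.imwrite('pics/s4.png',cv2.resize(f['img'][70:260,160:360],(600,570),interpolation=cv2.INTER_CUBIC)[:,:,::-1])
```

```text
[(300, 210), (301, 210), (301, 211), (302, 211), (303, 211), (304, 212)]
```

View pics/s4.png

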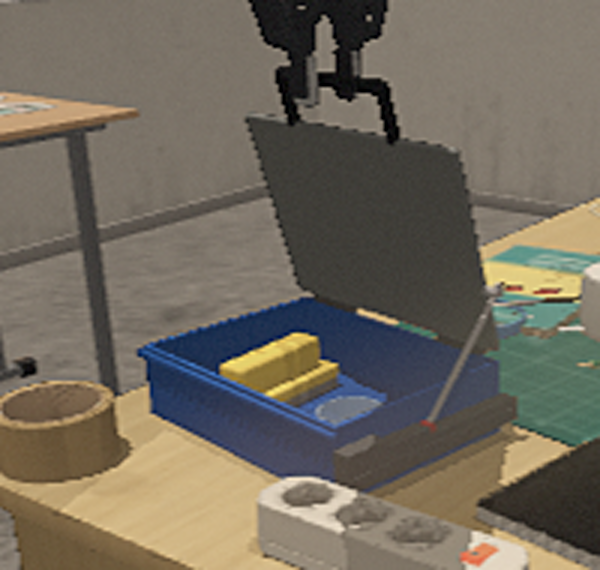

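The lid stands propped with zero tool force, and the foot has stayed at (302,211). I now lift off the bar, back away, and look into the bin.

Emit:
carry_out:
  deltas:
    - {"dx": 0, "dy": 0.02, "dz": -0.3, "yaw": 0, "gripper": -0.2}
    - {"dx": 0, "dy": 0.02, "dz": -0.8, "yaw": 0, "gripper": -0.2}
    - {"dx": 0, "dy": 0.02, "dz": -1.3, "yaw": 0, "gripper": -0.2}
    - {"dx": 0, "dy": -0.5, "dz": -1.3, "yaw": 0, "gripper": 0.2}
    - {"dx": 0, "dy": -1.3, "dz": -1.3, "yaw": 0, "gripper": 0.2}
    - {"dx": 0, "dy": -2, "dz": -1.3, "yaw": 0, "gripper": 0.2}
    - {"dx": 0, "dy": -2.2, "dz": -1.3, "yaw": 0, "gripper": 0.2}
    - {"dx": 0, "dy": -2.2, "dz": -1.3, "yaw": 0, "gripper": 0.2}

```text
time: 15.18
tcp_pos: [0.5292, 0.1108, 0.3399]
tool_rot: [0.001, 0.761, 0.649, 0.001]
ft_force: [1.0, -1.0, 0.4]
gripper_width: 0.0514
grip_force: 0.0
```

Run:
```python
from h import *
f=grab('wrist'); I=f['img']; np.savez('pics/w5.npz',**f)
h=cv2.cvtColor(I,cv2.COLOR_RGB2HSV); m=cv2.inRange(h,(20,110,70),(34,255,255))
m[:, :180]=0; m[:,480:]=0; c=biggest(m); print('wiper px',cv2.minAreaRect(c),'at ridge top',rect(f,c,.055),'at base',rect(f,c,.027))
cv2.imwrite('pics/w5.png',I[:,:,::-1])
g=grab('scene');J=cv2.cvtColor(g['img'],cv2.COLOR_RGB2HSV);m=cv2.inRange(J,(20,110,70),(34,255,255));m[:,:200]=0;m[:,300:]=0;m[:160]=0;m[225:]=0
print(cv2.boundingRect(biggest(m)), robot.sense()['tcp_pos'])
```

```text
wiper px ((275.85491943359375, 91.00050354003906), (71.99384307861328, 114.88178253173828), 77.27564239501953) at ridge top [0.4813 0.2261 0.1572 0.1011 0.0594] at base [0.4775 0.2295 0.1677 0.1079 0.0594]
(234, 181, 39, 23) [0.52983705 0.11035014 0.33912485]
```

View pics/w5.png

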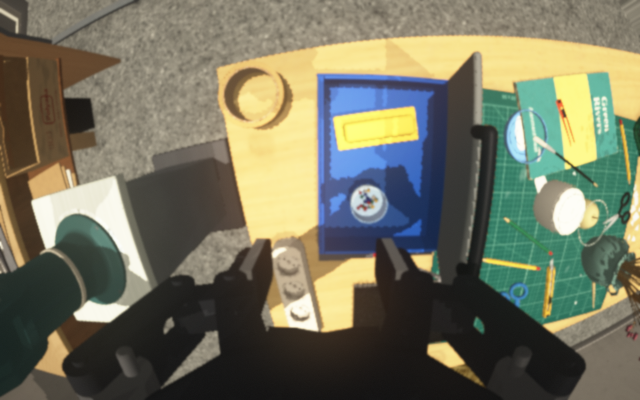

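The wrist view shows the wiper at about (376,128), spanning cols 333–418. The tub is at (367,203), and the propped lid is at cols 445–495.

Run:
```python
from h import *
z=np.load('pics/w5.npz'); f={k:(z[k].item() if z[k].ndim==0 else z[k]) for k in z}
h=cv2.cvtColor(f['img'],cv2.COLOR_RGB2HSV); m=cv2.inRange(h,(18,100,60),(36,255,255))
w=np.zeros_like(m); w[95:165,325:428]=m[95:165,325:428]; c=biggest(w); print(cv2.minAreaRect(c)); 
for zz in(.055,.027,.015): print(zz,rect(f,c,zz))
for n,p,zz in[('ridge L',(342,130),.055),('ridge R',(413,122),.055),('tub',(368,203),.035)]: print(n,onplane(f,p,zz).round(4))
ex=np.array([np.cos(-.159),np.sin(-.159)]); ey=np.array([-ex[1],ex[0]]); B=np.array([.6166,.0961])
for p in [(onplane(f,(378,128),.055)[:2]),onplane(f,(368,203),.035)[:2]]: print('bin frame',(p-B)@ex,(p-B)@ey)
print('bin corners px', [proj(f,[*(B+ex*a+ey*b),.064]).round(0).tolist() for a in(-.09,.09) for b in(-.125,.125)])
print(robot.sense()['q'].round(2))
```

```text
((375.56756591796875, 127.6857681274414), (33.49013900756836, 81.39079284667969), 82.27816772460938)
0.055 [0.6101 0.1548 0.113  0.0461 0.2683]
0.027 [0.6149 0.1535 0.1205 0.0491 0.2683]
0.015 [0.6169 0.1529 0.1237 0.0504 0.2683]
ridge L [0.563  0.1582 0.055 ]
ridge R [0.6625 0.1563 0.055 ]
tub [0.5866 0.0458 0.035 ]
bin frame -0.013688138711471252 0.05650021939304016
bin frame -0.02162975423817215 -0.05438416094711681
bin corners px [[322.0, 255.0], [322.0, 76.0], [440.0, 252.0], [452.0, 83.0]]
[ 0.27  0.26 -0.65  1.72  0.17  1.22 -0.58]
```

Run:
```python
from h import *
print(togo([.578,.1565,.30],90)); s=robot.sense(); q=s['tool_rot']; print(R.from_quat([q[1],q[2],q[3],q[0]]).as_matrix().round(2))
f=grab('wrist');print('cam',ray(f,0,0)[0]-s['tcp_pos'])
```

```text
[array([1.06, 0.8 , 0.78]), np.float64(16.17)]
[[ 0.16  0.99  0.  ]
 [ 0.99 -0.16  0.  ]
 [ 0.    0.   -1.  ]]
cam [0.01055703 0.06360871 0.13506967]
```

Emit:
carry_out:
  deltas:
    - {"dx": 0.5, "dy": 0, "dz": 0, "yaw": -2, "gripper": 0.2}
    - {"dx": 1, "dy": 0, "dz": 0, "yaw": -4, "gripper": 0.2}
    - {"dx": 1.06, "dy": 0, "dz": 0, "yaw": -6, "gripper": 0.2}
    - {"dx": 1.06, "dy": 0, "dz": 0, "yaw": -8, "gripper": 0.2}
    - {"dx": 1.06, "dy": 0, "dz": 0, "yaw": -10, "gripper": 0.2}
    - {"dx": 1.06, "dy": 0, "dz": 0, "yaw": -12, "gripper": 0.2}
    - {"dx": 1.06, "dy": 0, "dz": 0, "yaw": -14, "gripper": 0.2}
    - {"dx": 1.06, "dy": 0.2, "dz": 0, "yaw": -16, "gripper": 0.2}
    - {"dx": 1.06, "dy": 0.4, "dz": 0, "yaw": -18, "gripper": 0.2}
    - {"dx": 1.06, "dy": 0.6, "dz": 0, "yaw": -19.8, "gripper": 0.1}
    - {"dx": 1.06, "dy": 0.8, "dz": 0, "yaw": -19.8, "gripper": 0.1}
    - {"dx": 1.06, "dy": 0.8, "dz": 0, "yaw": -19.8, "gripper": 0.1}

```text
time: 16.82
tcp_pos: [0.5774, 0.1563, 0.3381]
tool_rot: [-0.001, 0.003, 1.0, 0.0]
ft_force: [-0.0, 0.7, 0.5]
gripper_width: 0.0469
grip_force: 0.0
```

Run:
```python
from h import *
s=robot.sense(); print(togo([.578,.1565,.042],90),s['q'].round(2),s['gripper_width'])
f=grab('wrist'); np.savez('pics/w6.npz',**f); h=cv2.cvtColor(f['img'],cv2.COLOR_RGB2HSV); m=cv2.inRange(h,(18,100,60),(36,255,255))
print(proj(f,[.613,.156,.055]))
p=proj(f,[.613,.156,.03]).astype(int); w=np.zeros_like(m); s=slice(max(p[1]-60,0),p[1]+60),slice(p[0]-60,p[0]+60); w[s]=m[s]
# brighter ridge top / outline
c=biggest(w); print(cv2.minAreaRect(c)); print(rect(f,c,.027))
cv2.imwrite('pics/w6.png',f['img'][:,:,::-1])
```

```text
[array([-0.02, -0.  ,  5.92]), np.float64(-0.06)] [ 0.37  0.47 -0.96  1.57  0.4   1.3   0.92] 0.04693373701239508
[323.18016158 193.79319605]
((321.5, 189.0), (78.0, 33.0), 90.0)
[6.141000e-01 1.536000e-01 4.950000e-02 1.188000e-01 1.796523e+02]
```

Emit:
carry_out:
  deltas:
    - {"dx": 0, "dy": -0.04, "dz": 0.8, "yaw": 0, "gripper": 0.1}
    - {"dx": 0, "dy": -0.04, "dz": 1.6, "yaw": 0, "gripper": 0.1}
    - {"dx": 0, "dy": -0.04, "dz": 2.4, "yaw": 0, "gripper": 0.1}
    - {"dx": 0, "dy": -0.04, "dz": 3.2, "yaw": 0, "gripper": 0.1}
    - {"dx": 0, "dy": -0.04, "dz": 3.8, "yaw": 0, "gripper": 0.1}
    - {"dx": 0, "dy": -0.04, "dz": 4, "yaw": 0, "gripper": 0.1}
    - {"dx": 0, "dy": -0.04, "dz": 4, "yaw": 0, "gripper": 0.1}

```text
time: 17.75
tcp_pos: [0.5764, 0.1551, 0.139]
tool_rot: [-0.0, 0.001, 1.0, 0.0]
ft_force: [0.5, -0.8, -0.2]
gripper_width: 0.0469
grip_force: 0.0
```

Run:
```python
from h import *
print(togo([.578,.1545,.042],90))
f=grab('wrist'); g=grab('scene')
a=cv2.resize(f['img'],(480,300)); b=cv2.resize(g['img'][70:260,160:360],(316,300))
cv2.imwrite('pics/w7.png',np.hstack([a,b])[:,:,::-1])
```

```text
[array([-0.03, -0.01,  1.94]), np.float64(-0.02)]
```

View pics/w7.png

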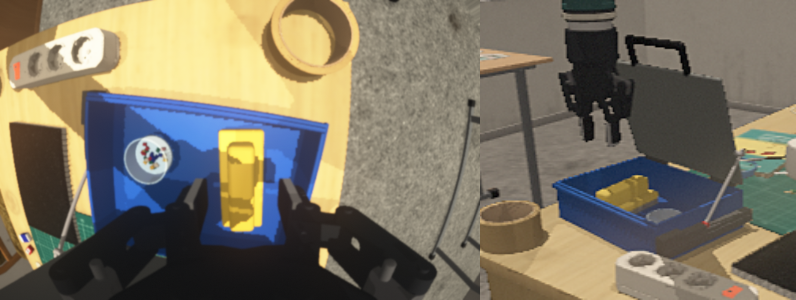

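The left half shows the ridge (cols 228–258) centred between the fingers (200 and 288), with the tub well clear at (153,158). The right half shows the gripper clear of the lid. I go down for the grip.

Emit:
carry_out:
  deltas:
    - {"dx": 0, "dy": 0, "dz": 0.6, "yaw": 0, "gripper": 0.1}
    - {"dx": 0, "dy": 0, "dz": 1.2, "yaw": 0, "gripper": 0.1}
    - {"dx": 0, "dy": 0, "dz": 1.7, "yaw": 0, "gripper": 0.1}
    - {"dx": 0, "dy": 0, "dz": 1.9, "yaw": 0, "gripper": 0.1}
    - {"dx": 0, "dy": 0, "dz": 1.9, "yaw": 0, "gripper": 0.1}

```text
time: 18.48
tcp_pos: [0.5768, 0.1551, 0.0443]
tool_rot: [0.0, 0.001, 1.0, 0.0]
ft_force: [-0.3, -1.2, 0.3]
gripper_width: 0.0469
grip_force: 0.0
```

Emit:
carry_out:
  deltas:
    - {"dx": 0, "dy": 0, "dz": 0.03, "yaw": 0, "gripper": -0.2}
    - {"dx": 0, "dy": 0, "dz": 0.03, "yaw": 0, "gripper": -1}
    - {"dx": 0, "dy": 0, "dz": 0.03, "yaw": 0, "gripper": -1}
    - {"dx": 0, "dy": 0, "dz": 0.03, "yaw": 0, "gripper": -1}
    - {"dx": 0, "dy": 0, "dz": 0.03, "yaw": 0, "gripper": -1}

```text
time: 19.1
tcp_pos: [0.5774, 0.1552, 0.0436]
tool_rot: [0.001, 0.001, 1.0, 0.0]
ft_force: [-0.2, -0.5, 6.8]
gripper_width: 0.0271
grip_force: 60.3
```

Emit:
carry_out:
  deltas:
    - {"dx": 0, "dy": 0, "dz": -0.3, "yaw": 0, "gripper": -1}
    - {"dx": 0, "dy": 0, "dz": -0.7, "yaw": 0, "gripper": -1}
    - {"dx": 0, "dy": 0, "dz": -1.2, "yaw": 0, "gripper": -1}
    - {"dx": 0.4, "dy": 0, "dz": -1.8, "yaw": 0, "gripper": -1}
    - {"dx": 0.8, "dy": 0, "dz": -2.5, "yaw": 0, "gripper": -1}
    - {"dx": 1, "dy": 0, "dz": -3.3, "yaw": 0, "gripper": -1}
    - {"dx": 1, "dy": 0, "dz": -3.4, "yaw": 0, "gripper": -1}
    - {"dx": 1, "dy": 0, "dz": -3.4, "yaw": 0, "gripper": -1}

```text
time: 20.1
tcp_pos: [0.5267, 0.1545, 0.2127]
tool_rot: [0.001, 0.001, 1.0, -0.0]
ft_force: [0.7, 0.3, -0.5]
gripper_width: 0.0269
grip_force: 59.4
```

Run:
```python
from h import *
import math
ex=np.array([math.cos(math.radians(-7.8)),math.sin(math.radians(-7.8))])
c=np.array([.6435,-.1918]); t=c-ex*.0365; print(t,togo([*t,.21],90-7.8))
f=grab('top'); h=cv2.cvtColor(f['img'],cv2.COLOR_RGB2HSV)
nb=(f['img'].max(2)<60); w=np.zeros_like(nb); w[150:240,340:410]=nb[150:240,340:410]; n=biggest(w); print(rect(f,n,.012),cv2.minAreaRect(n))
```

```text
[ 0.6073377  -0.18684638] [array([-1.63, -6.82,  0.06]), np.float64(1.54)]
[ 6.431000e-01 -1.914000e-01  1.409000e-01  2.010000e-01  1.724894e+02] ((376.2335510253906, 194.3447265625), (47.51239013671875, 66.842529296875), 6.483074188232422)
```

Emit:
carry_out:
  deltas:
    - {"dx": 0, "dy": -0.9, "dz": 0, "yaw": 0, "gripper": -1}
    - {"dx": 0, "dy": -1.8, "dz": 0, "yaw": 0, "gripper": -1}
    - {"dx": 0, "dy": -2.7, "dz": 0, "yaw": 0, "gripper": -1}
    - {"dx": 0, "dy": -3.6, "dz": 0, "yaw": 0, "gripper": -1}
    - {"dx": 0, "dy": -4.5, "dz": 0, "yaw": 0, "gripper": -1}
    - {"dx": 0, "dy": -5.4, "dz": 0, "yaw": 0, "gripper": -1}
    - {"dx": 0, "dy": -6.2, "dz": 0, "yaw": 0.5, "gripper": -1}
    - {"dx": -0.6, "dy": -6.82, "dz": 0, "yaw": 1, "gripper": -1}
    - {"dx": -1.2, "dy": -6.82, "dz": 0, "yaw": 1.54, "gripper": -1}
    - {"dx": -1.63, "dy": -6.82, "dz": 0, "yaw": 1.54, "gripper": -1}
    - {"dx": -1.63, "dy": -6.82, "dz": 0.8, "yaw": 1.54, "gripper": -1}
    - {"dx": -1.63, "dy": -6.82, "dz": 1.2, "yaw": 1.54, "gripper": -1}
    - {"dx": -1.63, "dy": -6.82, "dz": 1.2, "yaw": 1.54, "gripper": -1}
    - {"dx": -1.63, "dy": -6.82, "dz": 1.2, "yaw": 1.54, "gripper": -1}

```text
time: 21.9
tcp_pos: [0.6079, -0.1862, 0.153]
tool_rot: [0.001, 0.068, 0.998, 0.0]
ft_force: [0.9, -0.1, -0.4]
gripper_width: 0.0267
grip_force: 59.5
```

Run:
```python
from h import *
s=robot.sense(); print(s['tcp_pos'],togo([.6073,-.1866,.051],82.2))
f=grab('wrist'); m=cv2.inRange(cv2.cvtColor(f['img'],cv2.COLOR_RGB2HSV),(18,100,60),(36,255,255)); m[:,:240]=0;m[:,410:]=0
m[:60]=0; c=biggest(m); print('wrist',cv2.minAreaRect(c),cv2.boundingRect(c))
f=grab('scene'); m=cv2.inRange(cv2.cvtColor(f['img'],cv2.COLOR_RGB2HSV),(22,120,70),(34,255,255)); p=proj(f,[.643,-.19,.14]).astype(int); print(p)
w=np.zeros_like(m); w[p[1]-40:p[1]+40,p[0]-55:p[0]+55]=m[p[1]-40:p[1]+40,p[0]-55:p[0]+55]; c=biggest(w); print(cv2.minAreaRect(c),cv2.boundingRect(c))
```

```text
[ 0.60791744 -0.18615981  0.15303693] [array([ 0.01, -0.01,  2.04]), np.float64(0.0)]
wrist ((322.4904479980469, 265.46917724609375), (97.38787841796875, 133.25796508789062), 1.1691393852233887) (275, 198, 98, 135)
[377 176]
((385.6999816894531, 173.89999389648438), (21.913469314575195, 26.385604858398438), 63.43495178222656) (376, 160, 26, 30)
```

Emit:
carry_out:
  deltas:
    - {"dx": 0, "dy": 0, "dz": 0.6, "yaw": 0, "gripper": -1}
    - {"dx": 0, "dy": 0, "dz": 1.2, "yaw": 0, "gripper": -1}
    - {"dx": 0, "dy": 0, "dz": 1.7, "yaw": 0, "gripper": -1}
    - {"dx": 0, "dy": 0, "dz": 1.9, "yaw": 0, "gripper": -1}
    - {"dx": 0, "dy": 0, "dz": 1.97, "yaw": 0, "gripper": -1}
    - {"dx": 0, "dy": 0, "dz": 1.97, "yaw": 0, "gripper": -1}

```text
time: 22.75
tcp_pos: [0.608, -0.1862, 0.0544]
tool_rot: [0.001, 0.068, 0.998, -0.0]
ft_force: [-0.2, -0.6, -0.8]
gripper_width: 0.0267
grip_force: 59.5
```

Emit:
carry_out:
  deltas:
    - {"dx": 0, "dy": 0, "dz": 0.02, "yaw": 0, "gripper": -1}
    - {"dx": 0, "dy": 0, "dz": 0.04, "yaw": 0, "gripper": -1}
    - {"dx": 0, "dy": 0, "dz": 0.04, "yaw": 0, "gripper": -1}

```text
time: 23.12
tcp_pos: [0.6075, -0.1863, 0.052]
tool_rot: [0.0, 0.068, 0.998, -0.0]
ft_force: [0.4, 0.1, -1.7]
gripper_width: 0.0267
grip_force: 59.5
```

Emit:
carry_out:
  deltas:
    - {"dx": 0, "dy": 0, "dz": 0.02, "yaw": 0, "gripper": -1}
    - {"dx": 0, "dy": 0, "dz": 0.05, "yaw": 0, "gripper": -1}
    - {"dx": 0, "dy": 0, "dz": 0.05, "yaw": 0, "gripper": -1}

```text
time: 23.5
tcp_pos: [0.6075, -0.1862, 0.0507]
tool_rot: [-0.0, 0.068, 0.998, -0.0]
ft_force: [-4.4, 0.4, 9.1]
gripper_width: 0.0268
grip_force: 60.8
```

Emit:
carry_out:
  deltas:
    - {"dx": 0, "dy": 0, "dz": 0, "yaw": 0, "gripper": -0.1}
    - {"dx": 0, "dy": 0, "dz": 0, "yaw": 0, "gripper": 0.1}
    - {"dx": 0, "dy": 0, "dz": 0, "yaw": 0, "gripper": 0.1}
    - {"dx": 0, "dy": 0, "dz": 0, "yaw": 0, "gripper": 0.1}
    - {"dx": 0, "dy": 0, "dz": -0.4, "yaw": 0, "gripper": 0.1}
    - {"dx": 0, "dy": 0, "dz": -1.2, "yaw": 0, "gripper": 0.1}
    - {"dx": 0, "dy": 0, "dz": -2.2, "yaw": 0, "gripper": 0.1}
    - {"dx": 1, "dy": 0, "dz": -3.2, "yaw": 0, "gripper": 0.1}
    - {"dx": 2, "dy": -1, "dz": -4, "yaw": 0, "gripper": 0.1}
    - {"dx": 3, "dy": -2, "dz": -4.4, "yaw": 0, "gripper": 0.1}
    - {"dx": 3.4, "dy": -3, "dz": -4.4, "yaw": 0, "gripper": 0.1}
    - {"dx": 3.4, "dy": -3, "dz": -4.4, "yaw": 0, "gripper": 0.1}

```text
time: 25.0
tcp_pos: [0.4162, -0.3151, 0.2711]
tool_rot: [0.0, 0.07, 0.998, -0.002]
ft_force: [-0.6, -0.4, 1.1]
gripper_width: 0.0471
grip_force: 0.0
```

Run:
```python
from h import *
f=grab('top'); I=f['img']; m=cv2.inRange(cv2.cvtColor(I,cv2.COLOR_RGB2HSV),(18,100,70),(36,255,255))
w=np.zeros_like(m); w[160:228,352:402]=m[160:228,352:402]
c=biggest(w); print('wiper',rect(f,c,.034),cv2.boundingRect(c)); print(robot.sense()['tcp_pos'])
mm=(I.min(2)>150).astype(np.uint8); w=np.zeros_like(mm); w[242:278,295:402]=mm[242:278,295:402]; print('strip',rect(f,biggest(w),.045))
g=grab('scene'); I=g['img'].astype(int); m=(I[:,:,0]>110)&(I[:,:,1]<70)&(I[:,:,2]<80); m[:, :270]=0; m[:,335:]=0; m[:180]=0; m[260:]=0
ys,xs=np.nonzero(m); print('foot',list(zip(xs.tolist(),ys.tolist())))
```

```text
wiper [ 6.460000e-01 -1.911000e-01  5.820000e-02  1.311000e-01  1.719001e+02] (365, 169, 24, 46)
[ 0.41520546 -0.31688906  0.27100339]
strip [ 0.4494 -0.1044  0.3002  0.098  89.7045]
foot [(304, 212)]
```

Run:
```python
from h import *
a=cv2.imread('pics/s4.png'); f=grab('scene'); b=cv2.resize(f['img'][70:260,160:360],(600,570),interpolation=cv2.INTER_CUBIC)[:,:,::-1]
d=np.abs(a.astype(int)-b).max(2)
print('lid',(d[140:300,260:480]>40).mean(),'stay',(d[290:430,420:500]>40).mean(),'strip',(d[480:,260:520]>40).mean(),'tape',(d[380:470,0:120]>40).mean(), robot.sense()['joint_velocities'].round(3).max())
print(robot.job_done())
```

```text
lid 0.004659090909090909 stay 0.06767857142857144 strip 0.3151282051282051 tape 0.0002777777777777778 0.014
the job is handed in; nothing more can be done
None
```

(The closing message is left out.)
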